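# Off-axis check on a tip-tilt probe stand

## Robot

A 6-joint arm with a two-finger parallel gripper is mounted at the origin on the work surface. World frame = base frame: x ahead of the robot, y to its left, z up, the work surface at z = 0. Lengths are in m, angles in rad, forces in N, time in s.
With the tool pointing down it reaches from about 0.35 to 0.775 m from the base axis. Payload 7.3 kg.
Tool frame: the origin (TCP) lies at the centre of the arm's flange, where the gripper is bolted on; the fingertips stand 178 mm ahead of it and the grasp point (between the pads) lies 159 mm ahead of it; z points along the fingers, y is the line along which they close (so a half turn about z gives the same grasp; the last joint's range is limited). The gripper opens to 92 mm and grips with 3 to 60 N. Pads are 19 mm wide; open, the fingers measure 130 mm over their backs; the gripper's body (75 mm by 190 mm) begins 47 mm behind the grasp point.
Start: joints at [-1.289, 0.342, 1.524, -0, 1.275, -0.146], TCP at [0.218, -0.478, 0.405] pointing down, gripper open.
Joint ranges: [-2.53, 2.53], [-0.77, 2.02], [0.04, 2.7], [-1, 4.14], [0.28, 2.66], [-3.11, 3.11]. Speed limits (rad/s): [2.57, 2.57, 3.14, 3.14, 3.14, 3.14].

## Interface

Orientations are given as [roll, pitch, yaw] about the fixed x, y, z axes, in that order (R = Rz(yaw) Ry(pitch) Rx(roll)).
In Python, from cell import telemetry, vision, ticket gives the robot as it stands.
- The arm moves only by the shell command python3 -m crank 'ROWS' [FORCE]. ROWS is JSON, a list of rows, each a list of 5 numbers: the gripper command: -1 is shut, 1 is fully open, values between are in proportion, then the shift along the tool's x, y, z in mm, then the turn about the tool's z in rad. In form: [[fingers, dx, dy, dz, roll], ...]. A call has 1 to 12 rows; each row is the pose to reach, as a shift and turn from the pose commanded when the call began, along the tool's axes at that moment; what a row does not reach only later rows make up. A row lasts 1/12 s, in which the tool goes at most 41.7 mm and 7.16 degrees, less where a joint would pass 70% of its speed; a pose out of reach is approached as far as the arm can. A call with a gripper value outside its range is refused whole. The fingers move at their own pace and stop on an object; FORCE is the grip in N (left out, the last holds). Time passes only in rows, so rows that repeat a pose let the fingers close. It gives the time, the measured TCP pose, the force, the opening and the grip force at its end, in the units of the state.
- telemetry.observe(): the state, without advancing time (a new reading comes with each control period).
- vision.read_camera(name): name is "scene" or "side" or "wrist"; returns (picture, depth): 480x640x3 uint8, red, green, blue; 480x640 float32, m along the optical axis (not along the pixel's ray), 0 where there is no reading.
- vision.get_calibration(name): a dict with "camera_matrix" (3x3 intrinsics, pixels), "rvec" (rotation vector, rad) and "tvec" (3), from world to camera coordinates, as OpenCV has them. Camera axes: x right, y down, z forward; pixel columns grow to the right and rows downward; lengths in m; the calibration is good to about 2 mm. A picture is of the moment at which its call begins: read the wrist's pose just before it. get_calibration takes no time and is no camera call; for the wrist camera it gives the pose at the moment of the call.
- ticket.hand_in(): hands the job in; it is judged then, once.
The state is a dict: "time": time; "qpos": joint angles; "qvel": joint speeds; "joint_efforts": joint torques, N m; "tool_pos": TCP position; "tool_rot": TCP orientation; "contact_force": force on the tool from outside, world axes, zero at the start; "torque": the same for the moment, N m; "opening": finger opening in m; "grip_force": force on a finger pad.
Only numpy, scipy, OpenCV 4.12 (cv2) and the standard library are available. Lean on these libraries where they do the work, as an engineer would, in place of code of your own. Each camera call takes 0.05 s, during which the arm holds its last target. There are 200 camera calls.

## Task

Do the off-axis check on the probe stand: with a fingertip, press down the rubber thumb pad on the sprung corner of the tilting plate until the plate's pointer stands level with the brass index on the scale, without running past it, and keep it there for a good second while the reading settles. Then ease off gently, so that the plate rises with your finger and does not snap back, until it rests level again, and take the hand away. Nothing is gripped or lifted: the probe stays lying in its saddles, the index stays where it is set, and the things around are left where they are.

Things in the scene. Friction and masses are not known exactly. Their poses are not given: they have to be found in the camera images.
- stand: Probe stand fixed to the table: dark base 325 x 220 x 12 mm under an aluminium tilting plate 220 (x) x 180 (y) x 10 mm, whose top is 70 mm up when level. Origin on the table under the plate's centre; z up; only position and yaw vary. Three plate corners carry brass knobs (tops 32 mm above the plate); the bare (+x, -y) corner carries the thumb pad, with a spring under it.
- pad_top (a point): Centre of the top of the thumb pad, a flat black rubber disc 34 mm across, 4 mm high, at (90, -70) mm in the stand's frame, 74 mm above the table when level. Pressed, it goes down 111 mm per rad of plate tilt (the pointer goes 1.15 times as far). It takes about 4 N to start, 8 N at 0.1 rad, 12 N at 0.2 rad. Nearest obstacles: index 38 mm to +x, probe 70 mm to +y.
- tilt_plate (a joint): Tilt of the plate in rad about the diagonal through its (+x, +y) and (-x, -y) corners, where it rocks on two ball studs 60 mm above the table: 0 = level and seated, where the spring holds it; grows as the thumb-pad corner goes down; hard stop at 0.24. It springs back when let go.
- pointer_tip (a point): Tip of the plate's pointer, a flat dark steel finger 3 mm thick that sticks out of the plate's +x edge and turns towards the scale's -y edge; at (135, -55) mm in the stand's frame, 65 mm above the table (the scale's zero line) when level. It goes down 127 mm per rad of tilt.
- scale_zero (a point): Zero line of the scale, at the -y edge of the upright white plate (3 mm thick, 34 mm wide, y -50 to -16 mm, top 78 mm above the table) that stands on the base beyond the plate's +x edge, facing +x, with black lines every 5 mm on both faces. At (133, -50) mm in the stand's frame, 65 mm above the table.
- index_nose (a point): Tip of the nose of the brass index, a clamp 10 mm high and 22 mm wide that slides on the scale, with a small thumb screw on its +x face; the nose points to -y, towards the pointer, at (133, -50) mm in the stand's frame. z up. The pointer is level with the index when both tips are at the same height.
- index (a joint): Setting of the index: how far (m) its nose stands below the scale's zero line; differs from run to run between 0.010 and 0.026. It is stiff (3 N) and is to be left as set.
- probe: Scintillation probe lying loose in two black V saddles on the tilting plate at y = +25 mm: bright steel tube 45 mm across, 228 mm long, a 57 mm head with yellow cap at its -x end (top 137 mm above the table), a connector at +x; about 0.42 kg. Origin on its axis over the plate's middle, x along the axis. Before its head stands the check-source holder, 135 mm high.
- saddle (a point): Point fixed to the tilting plate where the probe's origin lies while it rests in the saddles (38 mm above the plate's top).
- pot: Small grey lead source pot with a knobbed lid, 37 mm across and 43 mm high, standing loose on the stand's base strip beyond the plate's +x edge, at the +y end. Origin under its centre. Bystander.
- pen: White pocket dosimeter 125 x 26 x 16 mm lying loose on the table along the stand's -y side, near the thumb pad. Origin under its centre, x along it. Bystander.
- driver: Screwdriver 150 mm long lying loose on the table along the stand's +y side. Bystander.
- floor_probe: Steel probe standing upright on its yellow foot, 72 mm across at the foot, 197 mm high, on the table to the robot's left. Origin under its centre. Bystander.
- badge: Grey dosimeter badge 62 x 86 x 12 mm lying on the table to the robot's right. Origin under its centre. Bystander.
- placard: Clear folded card stand with a blank card, 150 mm wide and 97 mm high, on the table to the robot's left. Origin under its front edge. Bystander.
Mind the look-alikes: they are no part of the job. What is shaped like the probe but brown or pink is not meant.

How it is judged:
By the outcome, as a careful person would: the job done as asked, in the order asked, and still so for the second after the job is handed in, with the robot touching nothing.
It also fails if it takes over 35 s, if anything falls off the work surface, if the arm or the gripper's body presses on something with over 40 N, if the wrist force passes 120 N, or if a joint passes its speed limit or range.

## Working session

There is one attempt and no reset: what is moved stays moved. The work goes in short steps, Python scripts to look and compute and a shell command to move; the robot and the scene stay as the last step left them, time stands still between calls to the robot, and variables do not carry over. Pictures are saved under pics/ and viewed, at most 11 in all, crops included, and the job is handed in when it is done.

```bash
mkdir -p pics; cat > h.py <<'E'
import numpy as np, cv2
from cell import telemetry, vision
def cam(n):
    c=vision.get_calibration(n); K=np.array(c["camera_matrix"],float); R=cv2.Rodrigues(np.array(c["rvec"],float))[0]; t=np.array(c["tvec"],float).ravel()
    return K,R,t
def ray(n,u,v):
    K,R,t=cam(n); d=R.T@np.linalg.solve(K,[u,v,1]); return -R.T@t,d
def onz(n,u,v,z):
    o,d=ray(n,u,v); return o+d*(z-o[2])/d[2]
def proj(n,P):
    K,R,t=cam(n); p=(R@np.atleast_2d(P).T).T+t; p=p@K.T; return p[:,:2]/p[:,2:]
def pts(n,depth):
    K,R,t=cam(n); v,u=np.mgrid[:480,:640]; d=np.stack([(u-K[0,2])/K[0,0]*depth,(v-K[1,2])/K[1,1]*depth,depth],-1)
    return (d-t)@R
def save(n,im): cv2.imwrite("pics/"+n,im[...,::-1])
E
python3 - <<'E'
from h import *
print(telemetry.observe())
for n in("scene","side"):
    im,d=vision.read_camera(n); save(n+"0.png",im); np.savez(""+n+"0",im=im,d=d)
    K,R,t=cam(n); print(n,-R.T@t,R[2],K[0,0])
E
```

```text
{'time': 0.0, 'qpos': array([-1.28903466e+00,  3.42714598e-01,  1.52501793e+00,  2.93641320e-05,
        1.27538510e+00, -1.45983254e-01]), 'qvel': array([ 4.68651698e-05,  1.13831106e-03,  1.40890500e-03, -2.56782559e-04,
        1.16582125e-04, -1.76979092e-03]), 'joint_efforts': array([ 1.34039827e-03, -4.31235552e+01, -2.44218367e+01,  7.18832994e-02,
        5.57386153e-02, -1.29070804e-04]), 'tool_pos': array([ 0.21777451, -0.47755411,  0.40404865]), 'tool_rot': array([-3.14008799e+00, -2.49610922e-04,  4.27736165e-01]), 'contact_force': array([-0.05983697,  0.91581337,  0.25570444]), 'torque': array([-0.00958564,  0.04472468,  0.02060389]), 'grip_force': 0.0, 'opening': 0.0922014262846494}
scene [1.15979619 0.20462999 0.63752106] [-0.77369764 -0.22170351 -0.5934977 ] 451.9276248982573
side [0.24573249 0.73247634 0.96567923] [ 0.17261504 -0.64141596 -0.74752232] 505.0881156704831
```

View pics/scene0.png

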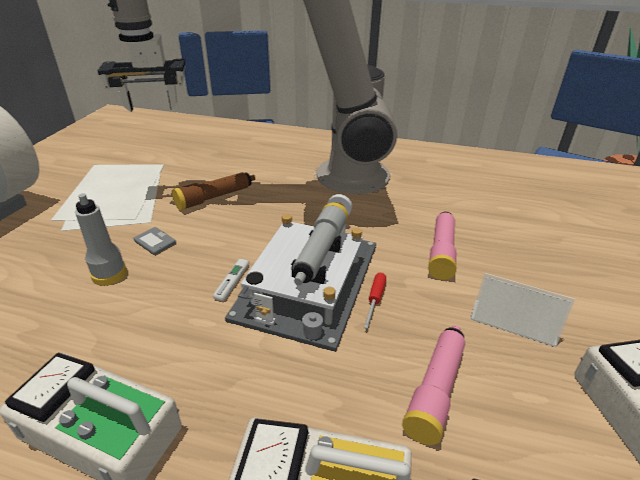

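View pics/side0.png

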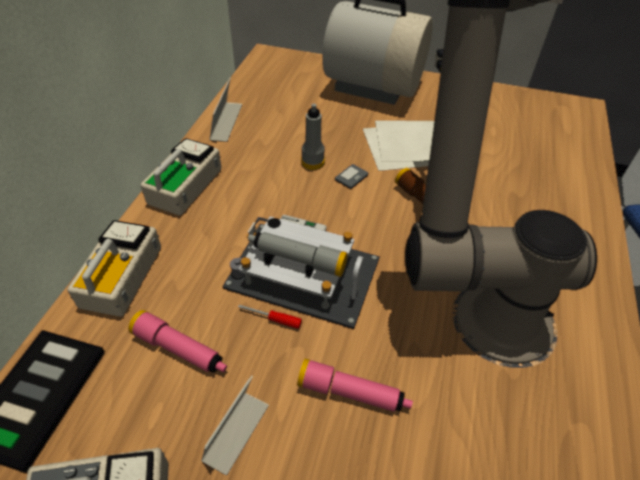

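```bash
python3 - <<'E'
from h import *
Z=np.load("scene0.npz"); im,d=Z["im"],Z["d"]
save("crop1.png",cv2.resize(im[190:350,205:395],(760,640)[:1]+(600,) ,interpolation=cv2.INTER_CUBIC) )
hsv=cv2.cvtColor(im,cv2.COLOR_RGB2HSV)
P=pts("scene",d)
# pad: dark blob near (255,278)
m=((hsv[...,2]<60)).astype(np.uint8); m[:265]=0;m[292:]=0;m[:,:243]=0;m[:,268:]=0
n,l,s,c=cv2.connectedComponentsWithStats(m)
for i in range(1,n):
    if s[i,4]>20: print("pad",s[i],c[i],onz("scene",*c[i],.074), np.median(P[l==i],0))
m=((hsv[...,0]>10)&(hsv[...,0]<25)&(hsv[...,1]>130)).astype(np.uint8)
for (u,v) in((287,220),(357,233),(329,294)):
    w=np.zeros_like(m); w[v-9:v+10,u-9:u+10]=m[v-9:v+10,u-9:u+10]
    ys,xs=np.nonzero(w); print(len(xs),xs.mean(),ys.mean(),onz("scene",xs.mean(),ys.mean(),.097),np.median(P[w>0],0))
E
```

```text
pad [246 273  17  12 154] [254.2987013  277.98701299] [ 0.57937751 -0.06984815  0.074     ] [ 0.57920656 -0.07041736  0.07334789]
78 286.0897435897436 218.53846153846155 [ 0.40701602 -0.06426171  0.097     ] [ 0.39472466 -0.06923504  0.08901298]
81 356.08641975308643 232.7037037037037 [0.41598038 0.08917055 0.097     ] [0.4040274  0.0873323  0.08954734]
115 328.90434782608696 293.2173913043478 [0.60394963 0.07938826 0.097     ] [0.59583508 0.07729119 0.09004385]
```

View pics/crop1.png

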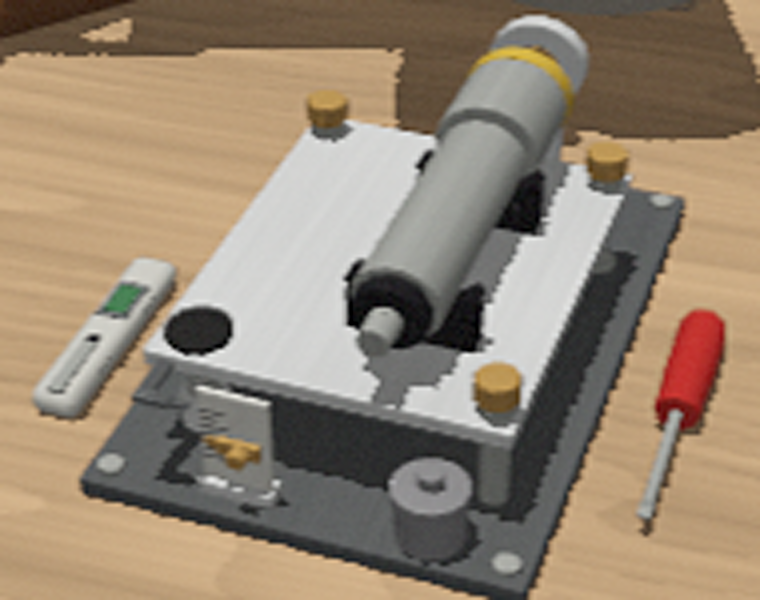

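Candidates: the pad is the flat black disc at scene (254,278). What could be taken for it: the brass knobs at (287,219), (356,233) and (329,293), the black saddles and probe connector near (305,270), and the pot lid at (312,318). In the crop the pad is the only flat black disc on the bare corner, at crop (198,330). The index is the brass piece at crop (232,450). I'll move above the pad with the fingers shut and the closing line along the stand's x.

```bash
python3 -m crank '[[-1,35,-15.5,0,-0.09],[-1,70,-31,0,-0.18],[-1,105,-46.5,0,-0.27],[-1,140,-62,0,-0.36],[-1,175,-77.5,0,-0.45],[-1,210,-93,0,-0.54],[-1,245,-108.5,0,-0.63],[-1,280,-124,0,-0.72],[-1,315,-139.5,0,-0.81],[-1,350,-155,0,-0.9],[-1,385,-170.5,0,-0.99],[-1,415,-184,0,-1.087]]' 10
python3 - <<'E'
from h import *
im,d=vision.read_camera("wrist"); save("w1.png",im)
o=telemetry.observe(); K,R,t=cam("wrist"); c=-R.T@t
print(o["tool_pos"],o["tool_rot"],o["opening"],c,R[2],R[0],proj("wrist",[[.579,-.07,.074]]))
E
```

```text
time: 1.1
tool_pos: [0.5203, -0.1359, 0.4044]
tool_rot: [-3.141, -0.0, 1.52]
contact_force: [0.9, -0.6, -1.1]
opening: 0.0167
grip_force: 0.0
[ 0.52270983 -0.13256999  0.40425877] [ 3.13982415e+00 -2.95260144e-03  1.52892662e+00] 0.012614508541013425 [ 0.52672568 -0.06070919  0.38404816] [-0.01032415 -0.26192556 -0.96503285] [ 9.99109207e-01 -4.21925330e-02  7.63026008e-04] [[375.02697454 157.12097601]]
```

View pics/w1.png

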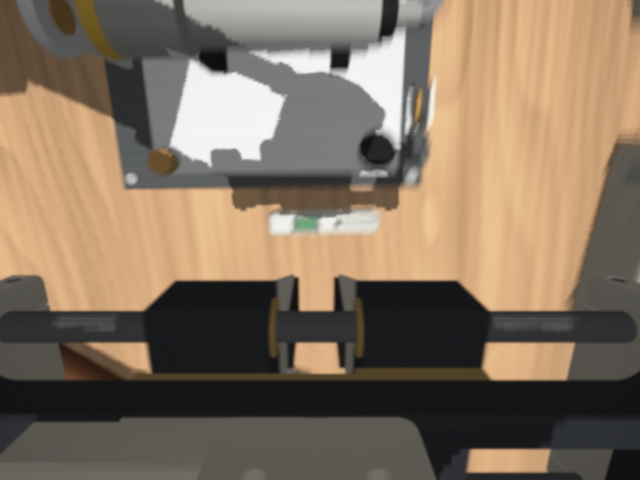

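Wrist view: pad at (377,149), knob at (161,160), and the brass index at about (418,105) with its nose towards the pointer at (415,140). Measuring the pad and yaw from this view.

```bash
python3 - <<'E'
from h import *
im,d=vision.read_camera("wrist"); o=telemetry.observe(); print(o["tool_pos"],o["tool_rot"],o["opening"])
g=im.max(2); P=pts("wrist",d)
m=(g<50).astype(np.uint8); w=np.zeros_like(m); w[120:185,345:400]=m[120:185,345:400]
n,l,s,c=cv2.connectedComponentsWithStats(w); i=1+s[1:,4].argmax(); print(s[i],c[i],onz("wrist",*c[i],.074),np.median(P[l==i],0))
hsv=cv2.cvtColor(im,cv2.COLOR_RGB2HSV); m=((hsv[...,0]>8)&(hsv[...,0]<28)&(hsv[...,1]>110)).astype(np.uint8)
w=np.zeros_like(m); w[135:185,140:185]=m[135:185,140:185]; n,l,s,c=cv2.connectedComponentsWithStats(w); i=1+s[1:,4].argmax(); print(s[i],c[i],onz("wrist",*c[i],.1),np.median(P[l==i],0))
# scene: index by brass colour
Z=np.load("scene0.npz"); im,d=Z["im"],Z["d"]; hsv=cv2.cvtColor(im,cv2.COLOR_RGB2HSV)
save("crop2.png",cv2.resize(im[270:330,235:290],(550,600),interpolation=cv2.INTER_NEAREST))
E
```

```text
[ 0.5211728  -0.134648    0.40409421] [ 3.14140966e+00 -1.34911330e-03  1.52248198e+00] 0.00849245492517573
[354 142  35  35 938] [370.87420043 159.65458422] [ 0.57352595 -0.0749438   0.074     ] [ 0.57361871 -0.07500578  0.07335932]
[143 156  29  25 554] [157.01444043 167.37364621] [ 0.39477477 -0.07158153  0.1       ] [ 0.39072873 -0.07180195  0.09149381]
```

View pics/crop2.png

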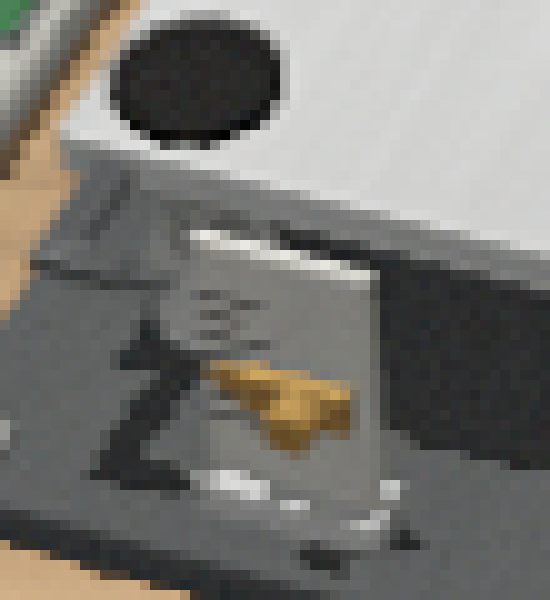

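Scene crop: pad centre at scene (254,278), nose tip at crop (205,367), scene (255.5,306.7), and scale top-left corner at scene (254,293.7). I'll hover above the pad and look again from near.

```bash
python3 -m crank '[[-1,30,25,0,0.01],[-1,60,48,0,0.01],[-1,65.5,52,20,0.01],[-1,65.5,52,50,0.01],[-1,65.5,52,80,0.01],[-1,65.5,52,100,0.01],[-1,65.5,52,110,0.01],[-1,65.5,52,110,0.01],[-1,65.5,52,110,0.01],[-1,65.5,52,110,0.01],[-1,65.5,52,110,0.01]]'
python3 - <<'E'
from h import *
im,d=vision.read_camera("wrist"); o=telemetry.observe(); print(o["tool_pos"],o["tool_rot"],o["opening"],o["contact_force"])
save("w2.png",im); np.savez("w2",im=im,d=d)
K,R,t=cam("wrist"); print(-R.T@t,proj("wrist",[[.576,-.072,.074]]))
im,d=vision.read_camera("scene"); save("s2.png",cv2.resize(im[200:335,185:365],(800,600),interpolation=cv2.INTER_CUBIC))
# nose height via plane x_s=133 
for yaw in(-.05,-.06):
  ex=np.array([np.cos(yaw),np.sin(yaw),0]); ey=np.array([-ex[1],ex[0],0])
  for pad in((.576,-.072),(.5794,-.0698)):
    c=np.array([*pad,0])-.09*ex+.07*ey
    for (u,v) in((255.5,306.7),(254.2,293.7),(272.7,297.7)):
      o_,r=ray("scene",u,v); s=((c-o_)@ex+.1345)/(r@ex); p=o_+s*r; print(yaw,pad,np.round([(p-c)@ex,(p-c)@ey,p[2]],4))
E
```

```text
time: 2.12
tool_pos: [0.5751, -0.076, 0.2964]
tool_rot: [3.138, 0.001, 1.504]
contact_force: [-0.3, 0.2, 0.1]
opening: 0.0006
grip_force: 0.0
[ 0.57497317 -0.07585403  0.29626654] [3.13879574e+00 6.49521977e-04 1.50446930e+00] 0.0005187348734242105 [0.38242103 0.16178134 1.01398753]
[ 0.58074973 -0.00416529  0.27578022] [[315.0163071  260.20198597]]
-0.05 (0.576, -0.072) [ 0.1345 -0.0487  0.0443]
-0.05 (0.576, -0.072) [ 0.1345 -0.0488  0.0768]
-0.05 (0.576, -0.072) [ 0.1345 -0.013   0.0782]
-0.05 (0.5794, -0.0698) [ 0.1345 -0.0493  0.048 ]
-0.05 (0.5794, -0.0698) [ 0.1345 -0.0494  0.0803]
-0.05 (0.5794, -0.0698) [ 0.1345 -0.0138  0.0817]
-0.06 (0.576, -0.072) [ 0.1345 -0.0482  0.0445]
-0.06 (0.576, -0.072) [ 0.1345 -0.0482  0.077 ]
-0.06 (0.576, -0.072) [ 0.1345 -0.0123  0.0789]
-0.06 (0.5794, -0.0698) [ 0.1345 -0.0488  0.0482]
-0.06 (0.5794, -0.0698) [ 0.1345 -0.0488  0.0805]
-0.06 (0.5794, -0.0698) [ 0.1345 -0.0131  0.0823]
```

View pics/w2.png

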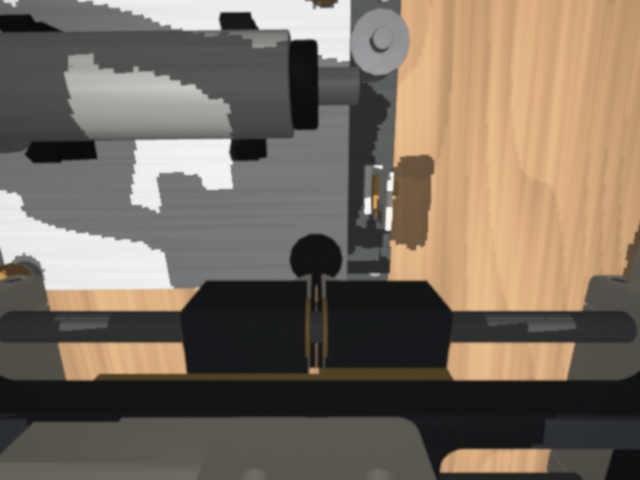

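View pics/s2.png

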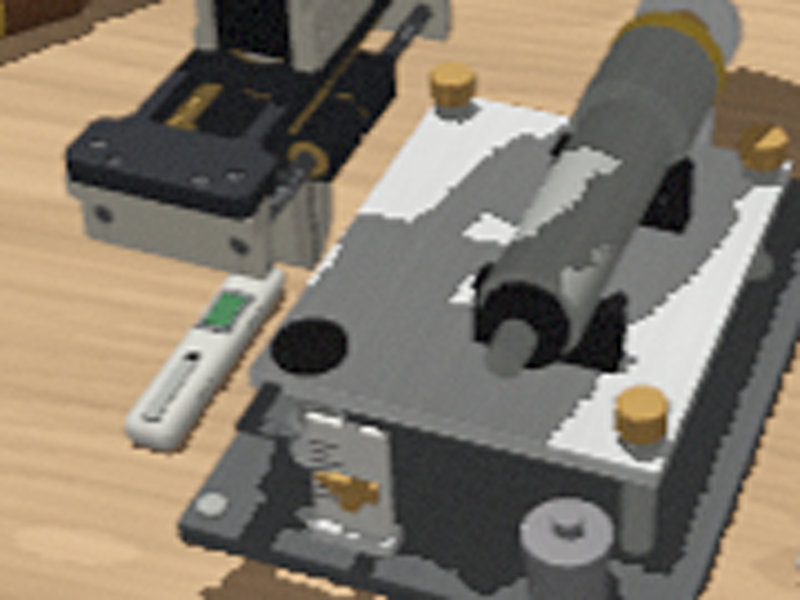

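```bash
python3 - <<'E'
from h import *
Z=np.load("w2.npz"); im,d=Z["im"],Z["d"]; P=pts("wrist",d)
g=im.max(2)
m=(g<40).astype(np.uint8); w=np.zeros_like(m); w[225:278,280:350]=m[225:278,280:350]
ct=np.concatenate(cv2.findContours(w,0,1)[0])[:,0]; e=ct[(ct[:,1]<268)]; (cx,cy),r=cv2.minEnclosingCircle(e); print("pad",cx,cy,r,onz("wrist",cx,cy,.074))
print("tip proj",proj("wrist",[[.575,-.076,.118]]),proj("scene",[[.575,-.076,.118],[.67,-.076,.184]]))
z=(P[...,2]*1000).round().astype(int)
print("cols",list(range(352,398,3)))
for v in range(160,280,4): print(v,z[v,352:398:3])
save("w2c.png",cv2.resize(im[155:285,340:410],(420,600),interpolation=cv2.INTER_CUBIC))
E
```

```text
pad 315.5752868652344 258.7047119140625 24.992231369018555 [ 0.57624601 -0.07085304  0.074     ]
tip proj [[313.81489616 296.11629909]] [[250.31595665 257.685202  ]
 [224.19113369 261.67519791]]
cols [352, 355, 358, 361, 364, 367, 370, 373, 376, 379, 382, 385, 388, 391, 394, 397]
160 [10 11 12 10 11 10 10 11 12 11 11 11 12 12 -1  0]
164 [11 11 11 11 11 11 12 11 11 11 12 13 12 11 -2 -2]
168 [ 12  11 276  11  14  19  19  27  32  19  11  10  11  11  -1  -1]
172 [ 10  12  11 276  14  19  18  29  41  52  60  71  72  11   0  -1]
176 [11 12 11 10 15 19 19 47 50 53 62 71 76 75 -2 -2]
180 [13 10 12 12 17 20 19 49 49 52 63 72 77 76  1 -1]
184 [10 10 12 11 18 19 20 49 50 54 63 72 76 77 49 49]
188 [12 11 11 12 16 19 20 49 49 54 63 72 77 77 49 49]
192 [ 11  11  11  11  18 276  20  49  50  53  64  74  78  78  48  49]
196 [11 11 12 11 20 18 20 50 50 54 65 73 78 77  0 -1]
200 [11 11 11 12 19 19 41 50 48 54 65 74 76 77 -1 -1]
204 [11 12 11 12 18 20 43 50 49 56 65 75 78 -2 -1 -1]
208 [12 11 11 12 19 19 21 51 49 56 66 76 76 -1 -2 -2]
212 [12 11 10 12 20 19 22 34 48 56 67 76 77 -1  0 -1]
216 [ 12  12  1
[... 228 characters left out ...]
 77  77  -1  -1  -1]
232 [12 11 11 11 11 12 12 12 10 11 12 11 11 -1 -2  0]
236 [11 10 12 11 12 11 10 11 11 12 64 64 66 -1 -1 -2]
240 [12 11 11 13 10 12 11 12 11 11 65 65 65  0 -2 -1]
244 [11 11 10 11 11 12 11 12 11 10 66 66 65 -1  0 -2]
248 [11 11 12 11 11 10 12 11 11 65 65 67 67 -1 -2 -1]
252 [11 10 11 11 11  9 12 10 11 64 65 66 65  0 -2  0]
256 [ 11 276  11  12  11  11  10  11  11  66  64  66  65  -2  -1  -1]
260 [ 12  11  11  12  12  11  11  12 276  66  66  66  66  -1  -1  -1]
264 [65 66 67 65 66 66 66 65 67 66 66 65 64 -1 -1 -1]
268 [66 66 66 66 66 66 65 65 66 67 65 65 66 -2 -1 -1]
272 [66 66 65 66 66 66 65 66 67 65 66 67 65 -2 -1 -1]
276 [10 12 11 11 11 11 11 10 12 11 11 10 -1  0  0 -1]
```

View pics/w2c.png

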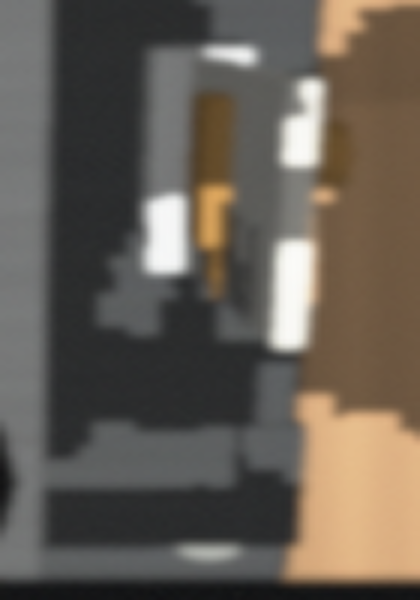

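The wrist depth gives pointer top 65.5 and index clamp top 49.5, with a bias of about −0.8 mm. The index is therefore set about 19.5–20 mm down, and the pointer's top should read about 46.0. Centring on the pad and starting down.

```bash
python3 -m crank '[[-1,5,1,8,0],[-1,5,1,16,0],[-1,5,1,24,0],[-1,5,1,31,0],[-1,5,1,36,0],[-1,5,1,39,0],[-1,5,1,41,0],[-1,5,1,43,0],[-1,5,1,45,0],[-1,5,1,47,0],[-1,5,1,48,0],[-1,5,1,48,0]]'
cat > look.py <<'E'
from h import *
import sys
o=telemetry.observe(); im,d=vision.read_camera("wrist"); P=pts("wrist",d)
yaw=-.057; ex=np.array([np.cos(yaw),np.sin(yaw),0]); ey=np.array([-ex[1],ex[0],0])
c=np.array([.5762,-.0709,0])-.09*ex+.07*ey
X=(P-c)@ex*1e3; Y=(P-c)@ey*1e3; z=P[...,2]*1e3
def top(x0,x1,y0,y1,lo,hi):
    m=(X>x0)&(X<x1)&(Y>y0)&(Y<y1)&(z>lo)&(z<hi)&(d>0); return m.sum(),np.round([X[m].min(),X[m].max(),Y[m].min(),Y[m].max(),np.median(z[m]),z[m].mean()],2) if m.any() else None
print("t",o["time"],o["tool_pos"].round(4),"rpy",o["tool_rot"].round(3),"F",o["contact_force"].round(2))
print("pointer",top(115,142,-75,-53,30,72)); print("tip",top(127,142,-62,-53,30,72))
print("index",top(126,130.5,-42,-24,38,56)); print("base",top(112,122,-45,-20,5,16)); print("scale top",top(131,136,-48,-18,74,82))
if len(sys.argv)>1: save(sys.argv[1],im)
E
python3 look.py w3.png
```

```text
time: 3.22
tool_pos: [0.5761, -0.071, 0.2474]
tool_rot: [3.141, 0.001, 1.505]
contact_force: [-2.1, -1.0, 5.9]
opening: 0.0007
grip_force: 3.0
t 3.2167 [ 0.5761 -0.071   0.2474] rpy [3.141e+00 1.000e-03 1.505e+00] F [-2.14 -1.03  5.89]
pointer (np.int64(172), array([131.79, 138.51, -66.63, -56.  ,  59.52,  59.48]))
tip (np.int64(92), array([132.88, 137.23, -61.99, -56.  ,  59.55,  59.53]))
index (np.int64(232), array([128.31, 130.48, -42.  , -24.03,  49.26,  47.96]))
base (np.int64(331), array([116.44, 121.97, -44.95, -20.01,  11.64,  11.66]))
scale top (np.int64(563), array([131.75, 135.51, -47.86, -18.18,  77.51,  77.28]))
```

View pics/w3.png

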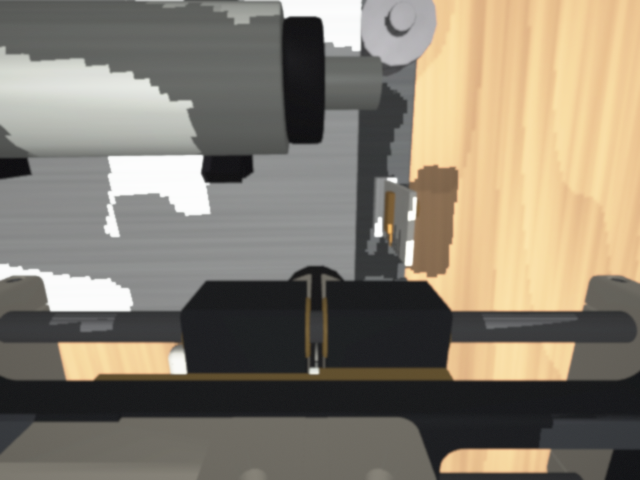

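The finger is on the pad, the pointer is down about 6 mm, and the index and scale are visible at (390,215). Continuing slowly.

```bash
python3 -m crank '[[-1,0,0,1,0],[-1,0,0,2,0],[-1,0,0,3,0],[-1,0,0,4,0],[-1,0,0,5,0],[-1,0,0,6,0],[-1,0,0,7,0],[-1,0,0,7.5,0],[-1,0,0,8,0],[-1,0,0,8,0],[-1,0,0,8,0]]'
cat >> look.py <<'E'
m=(X>124)&(X<131)&(Y>-42)&(Y<-26)&(z>47.5)&(z<52); print("clamp top",m.sum(),np.median(z[m]))
hsv=cv2.cvtColor(im,cv2.COLOR_RGB2HSV); b=(hsv[...,0]>8)&(hsv[...,0]<28)&(hsv[...,1]>120)&(abs(X-133)<12)&(z>38)&(z<54)
for y in range(-52,-24,2):
    q=b&(Y>=y)&(Y<y+2); 
    if q.sum()>2: print(y,q.sum(),np.round([np.percentile(z[q],90),np.median(z[q])],1),end="; ")
E
python3 look.py w4.png
```

```text
time: 4.18
tool_pos: [0.5762, -0.0712, 0.2401]
tool_rot: [3.14, 0.001, 1.505]
contact_force: [-3.3, -2.6, 8.8]
opening: 0.0001
grip_force: 4.3
t 4.1833 [ 0.5762 -0.0712  0.2401] rpy [3.140e+00 1.000e-03 1.505e+00] F [-3.31 -2.59  8.83]
pointer (np.int64(207), array([131.39, 138.65, -68.34, -55.76,  50.26,  50.13]))
tip (np.int64(90), array([132.67, 137.  , -61.96, -55.76,  50.51,  50.41]))
index (np.int64(254), array([128.29, 130.5 , -41.97, -24.19,  49.15,  47.86]))
base (np.int64(397), array([115.72, 121.99, -44.88, -20.04,  11.63,  11.63]))
scale top (np.int64(629), array([131.73, 135.83, -47.98, -18.  ,  77.33,  77.12]))
clamp top 172 49.87186082912962
-48 11 [48.3 47.6]; -46 9 [48.7 47.3]; -44 14 [50.3 49.5]; -42 27 [50.6 49.9]; -40 33 [50.4 49.6]; -38 26 [50.8 49.9]; -36 29 [51.2 49.8]; -34 30 [50.3 49.7]; -32 30 [50.6 49.8]; -30 31 [51. 50.]; -28 33 [50.8 49.7]; -26 27 [50.7 49.8];
```

```bash
python3 -m crank '[[-1,0,0,0,0],[-1,0,0,0.5,0],[-1,0,0,1,0],[-1,0,0,1.5,0],[-1,0,0,2,0],[-1,0,0,2.3,0],[-1,0,0,2.5,0],[-1,0,0,2.5,0],[-1,0,0,2.5,0]]'
sed -i 's/"tip",top(127,142,-62,-53,30,72)/"tip",top(127,142,-59,-53,30,72)/' look.py; python3 look.py w5.png; python3 look.py w5.png|grep tip
```

```text
time: 4.98
tool_pos: [0.5762, -0.0712, 0.2377]
tool_rot: [3.139, 0.001, 1.505]
contact_force: [-3.2, -1.6, 9.4]
opening: 0.0001
grip_force: 4.6
t 4.9833 [ 0.5762 -0.0712  0.2377] rpy [3.139e+00 1.000e-03 1.505e+00] F [-3.2  -1.6   9.38]
pointer (np.int64(215), array([131.01, 138.36, -68.25, -55.73,  47.22,  47.13]))
tip (np.int64(51), array([132.61, 136.99, -58.99, -55.73,  47.49,  47.4 ]))
index (np.int64(261), array([128.35, 130.49, -42.  , -24.01,  49.12,  47.7 ]))
base (np.int64(420), array([115.35, 121.99, -44.95, -20.07,  11.62,  11.64]))
scale top (np.int64(652), array([131.73, 135.39, -47.99, -18.06,  77.38,  77.15]))
clamp top 172 49.83494100867196
-48 12 [48.7 48.2]; -46 10 [48.3 47.7]; -44 16 [50.1 49.9]; -42 27 [50.5 50.1]; -40 32 [50.5 49.7]; -38 28 [50.7 49.6]; -36 31 [50.6 49.8]; -34 28 [50.5 49.6]; -32 30 [50.7 49.7]; -30 34 [50.5 49.7]; -28 29 [51. 50.]; -26 33 [50.4 49.7]; tip (np.int64(49), array([132.49, 136.93, -58.94, -55.74,  47.5 ,  47.47]))
```

```bash
python3 -m crank '[[-1,0,0,0.3,0],[-1,0,0,0.6,0],[-1,0,0,0.8,0],[-1,0,0,0.8,0],[-1,0,0,0.8,0]]'
python3 look.py w6.png|grep -v index; python3 - <<'E'
from h import *
im,d=vision.read_camera("scene"); save("s6.png",cv2.resize(im[265:325,225:305],(800,600),interpolation=cv2.INTER_CUBIC))
E
```

```text
time: 5.5
tool_pos: [0.5762, -0.0712, 0.237]
tool_rot: [3.139, 0.001, 1.505]
contact_force: [-3.9, -2.3, 9.6]
opening: 0.0
grip_force: 4.8
t 5.5 [ 0.5762 -0.0712  0.237 ] rpy [3.139e+00 1.000e-03 1.505e+00] F [-3.87 -2.31  9.56]
pointer (np.int64(219), array([131.09, 138.15, -68.68, -55.68,  46.26,  46.17]))
tip (np.int64(49), array([132.55, 136.42, -58.97, -55.68,  46.52,  46.54]))
base (np.int64(436), array([115.44, 121.99, -45.  , -20.28,  11.51,  11.52]))
scale top (np.int64(658), array([131.75, 135.58, -47.96, -18.01,  77.39,  77.2 ]))
clamp top 179 49.67310402871621
-48 9 [48.1 47.3]; -46 13 [48.4 48.1]; -44 13 [50.4 50. ]; -42 30 [50.8 49.7]; -40 32 [50.8 49.4]; -38 23 [50.5 49.9]; -36 32 [50.6 49.8]; -34 32 [50.6 49.6]; -32 31 [50.7 49.6]; -30 32 [50.6 49.6]; -28 32 [50.3 49.5]; -26 34 [50.8 49.8];
```

View pics/s6.png

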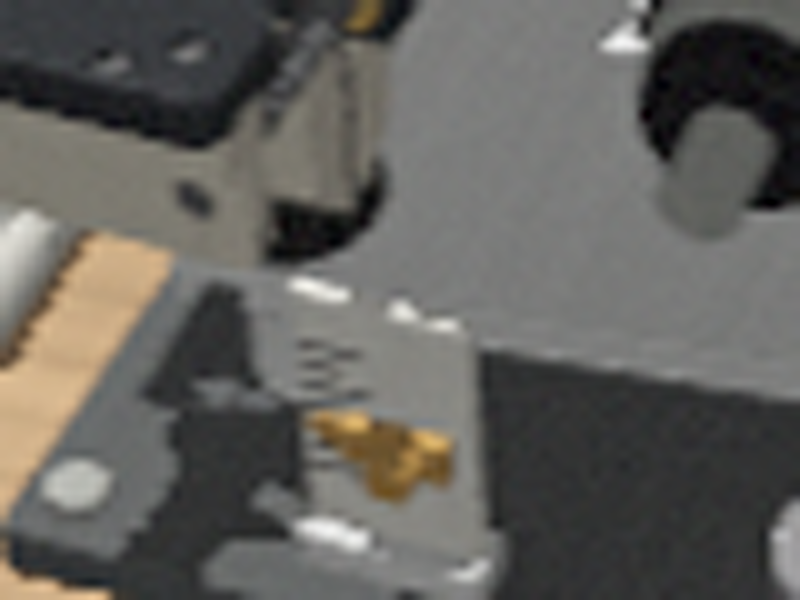

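In the scene crop the pointer tip, about (275,402), lines up with the nose at (315,420) along the scale's slope. The depth reading says about 0.3 mm remains. I'll make a final nudge and hold.

```bash
python3 -m crank '[[-1,0,0,0.2,0],[-1,0,0,0.2,0],[-1,0,0,0.2,0],[-1,0,0,0.2,0],[-1,0,0,0.2,0],[-1,0,0,0.2,0],[-1,0,0,0.2,0],[-1,0,0,0.2,0],[-1,0,0,0.2,0],[-1,0,0,0.2,0],[-1,0,0,0.2,0],[-1,0,0,0.2,0]]'
python3 look.py w7.png|egrep "tip|clamp|scale"; python3 look.py w7.png|egrep "tip|clamp"
```

```text
time: 6.6
tool_pos: [0.5762, -0.0712, 0.2368]
tool_rot: [3.139, 0.001, 1.505]
contact_force: [-3.5, -1.9, 9.8]
opening: 0.0005
grip_force: 4.8
tip (np.int64(49), array([132.59, 136.52, -58.91, -55.72,  46.3 ,  46.28]))
scale top (np.int64(663), array([131.68, 135.66, -48.  , -18.02,  77.39,  77.14]))
clamp top 182 49.84834246252177
tip (np.int64(49), array([132.53, 136.48, -58.98, -55.59,  46.44,  46.34]))
clamp top 181 49.81637349919879
```

Level to within noise. Holding a bit longer, then easing off slowly.

```bash
python3 -m crank '[[-1,0,0,0,0],[-1,0,0,0,0],[-1,0,0,0,0],[-1,0,0,0,0],[-1,0,0,0,0],[-1,0,0,0,0],[-1,0,0,0,0],[-1,0,0,0,0],[-1,0,0,0,0]]' | head -2; python3 -m crank '[[-1,0,0,-0.4,0],[-1,0,0,-1,0],[-1,0,0,-1.8,0],[-1,0,0,-2.6,0],[-1,0,0,-3.4,0],[-1,0,0,-4.2,0],[-1,0,0,-5,0],[-1,0,0,-5.8,0],[-1,0,0,-6.6,0],[-1,0,0,-7.4,0],[-1,0,0,-8.2,0],[-1,0,0,-9,0]]'; python3 -m crank '[[-1,0,0,-0.8,0],[-1,0,0,-1.6,0],[-1,0,0,-2.4,0],[-1,0,0,-3.1,0],[-1,0,0,-3.7,0],[-1,0,0,-4.3,0],[-1,0,0,-4.8,0],[-1,0,0,-5.3,0],[-1,0,0,-5.8,0],[-1,0,0,-6.3,0],[-1,0,0,-6.6,0],[-1,0,0,-6.6,0]]'; python3 look.py | egrep "^t|tip"
```

```text
time: 7.45
tool_pos: [0.5762, -0.0712, 0.2368]
time: 8.45
tool_pos: [0.5761, -0.0711, 0.2454]
tool_rot: [3.14, 0.001, 1.505]
contact_force: [-3.0, -1.6, 7.7]
opening: 0.0003
grip_force: 3.3
time: 9.45
tool_pos: [0.576, -0.0708, 0.251]
tool_rot: [3.141, 0.0, 1.505]
contact_force: [-3.2, -1.4, 4.4]
opening: 0.0006
grip_force: 2.3
t 9.45 [ 0.576  -0.0708  0.251 ] rpy [3.141 0.    1.505] F [-3.17 -1.45  4.41]
tip (np.int64(47), array([133.01, 137.2 , -58.9 , -56.12,  63.76,  63.72]))
```

```bash
python3 -m crank '[[-1,0,0,-0.4,0],[-1,0,0,-0.7,0],[-1,0,0,-1,0],[-1,0,0,-1.3,0],[-1,0,0,-1.6,0],[-1,0,0,-1.9,0],[-1,0,0,-2.2,0],[-1,0,0,-2.5,0],[-1,0,0,-2.8,0],[-1,0,0,-3.2,0],[-1,0,0,-3.6,0],[-1,0,0,-4,0]]'; python3 look.py | egrep "^t|tip"
```

```text
time: 10.5
tool_pos: [0.576, -0.0707, 0.2548]
tool_rot: [3.142, 0.0, 1.505]
contact_force: [-1.2, -0.3, 0.2]
opening: 0.0007
grip_force: 0.0
t 10.5 [ 0.576  -0.0707  0.2548] rpy [3.142 0.    1.505] F [-1.15 -0.33  0.16]
tip (np.int64(50), array([133.15, 137.18, -58.94, -56.25,  65.71,  65.54]))
```

The plate is level and the force is gone. Taking the hand up and back.

```bash
python3 -m crank '[[-1,0,0,-6,0],[-1,0,0,-16,0],[-1,0,0,-31,0],[-1,0,0,-50,0],[-1,0,0,-70,0],[-1,0,0,-90,0],[-1,0,0,-110,0],[-1,-20,0,-125,0],[-1,-45,0,-130,0],[-1,-65,0,-130,0],[-1,-70,0,-130,0],[-1,-70,0,-130,0]]'; python3 -m crank '[[-1,0,0,0,0],[-1,0,0,0,0],[-1,0,0,0,0],[-1,0,0,0,0]]'|head -2
python3 - <<'E'
from h import *
im,d=vision.read_camera("scene"); save("s8.png",cv2.resize(im[180:350,185:400],(759,600)))
E
```

```text
time: 11.55
tool_pos: [0.5711, -0.1417, 0.3856]
tool_rot: [3.141, 0.0, 1.502]
contact_force: [-0.4, -0.2, -0.3]
opening: 0.0006
grip_force: 0.0
time: 11.88
tool_pos: [0.5715, -0.1396, 0.3848]
```

View pics/s8.png

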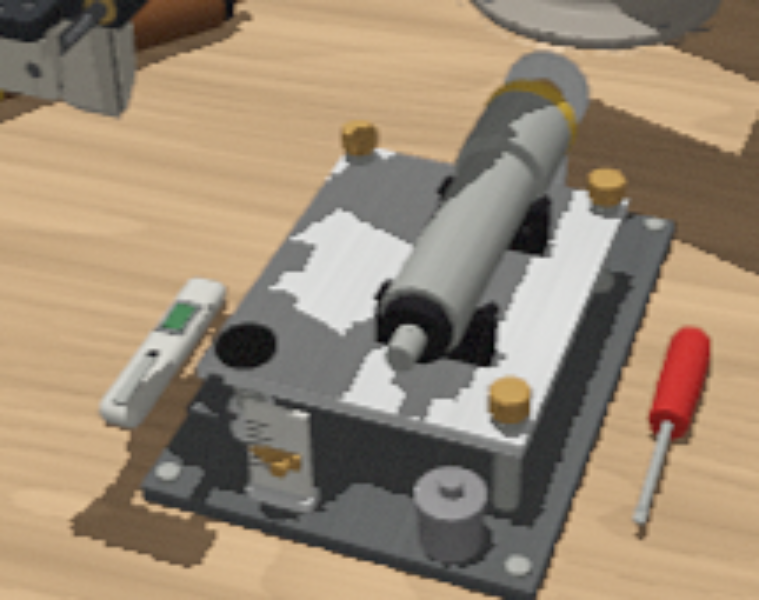

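The plate is level, with the pad at (245,345). The probe is in its saddles, the index is unmoved at (275,460), the pen, pot and driver are in place, and the hand is clear.

```bash
python3 -c "
from cell import ticket; print(ticket.hand_in())"
```

```text
the job is handed in; nothing more can be done
None
```

The off-axis check is done and handed in: I pressed the pad until the pointer was level with the index (within about 0.3 mm by wrist depth), held it there about 2 s and eased off until the plate was level; nothing else looked moved, and the arm finished clear at about 12 s.

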